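# Turn the reversible desk board on its locating pins

### The arm

A 7-joint arm with a two-finger parallel gripper is mounted at the origin on a cart in front of the work surface, level with it; the furniture and walls round the work are solid. World frame = base frame: x ahead of the robot, y to its left, z up, the work surface at z = 0. Lengths are in m, angles in rad, forces in N, time in s.
With the tool pointing down it reaches from about 0.4 to 0.9 m from the base axis. Payload 5.6 kg.
Tool frame: the origin (TCP) lies midway between the tips of the shut fingers; the grasp point (between the pads) lies 19 mm behind it; y points along the fingers, z is the direction in which the jaws open and shut, and the axes are right-handed (so a half turn about y gives the same grasp; the last joint's range is limited). The gripper opens to 92 mm and grips with 3 to 60 N. Pads are 20 mm wide; open, the fingers measure 128 mm over their backs; the gripper's body (75 mm by 189 mm) begins 69 mm behind the grasp point.
Start: joints at [-1.299, 0.468, -0.012, 1.603, 0.006, 1.071, -0.056], TCP at [0.201, 0.618, 0.215] pointing down, gripper open.
Joint ranges: [-2.53, 2.53], [-0.31, 2.02], [-1.57, 1.55], [0.28, 2.44], [-1.29, 4.43], [0.15, 1.84], [-2.92, 2.92]. Speed limits (rad/s): [2.57, 2.57, 3.14, 3.14, 3.14, 3.14, 3.14].

### API

Orientations are given as a 3x3 rotation matrix whose columns are the frame's x, y, z axes.
In Python, from station import env, effector, solver, viewer, workorder, search_frame, tip_of gives the robot as it stands. Calls block until the motion is done:
- env.reach(position, orientation): joint-space move of the TCP to a pose.
- env.movel(position, frame=None, rate=0.15): straight line of the TCP; frame=None keeps the orientation; rate is the mean speed in m/s.
- env.goto_joints(angles): joint-space move.
- effector.release() and effector.grasp(squeeze=None): open the fingers fully, or close them until they stop; squeeze is the grip in N (None keeps the last).
- env.pause(seconds).
- solver.inverse_kinematics(position, orientation): joint angles nearest the present ones, or None.
- env.sense(): the state.
- viewer.read_camera(name): name is "scene" or "side" or "wrist"; returns (picture, depth): 480x640x3 uint8, red, green, blue; 480x640 float32, m along the optical axis (not along the pixel's ray), 0 where there is no reading.
- viewer.camera_info(name): a dict with "intrinsics" (3x3 intrinsics, pixels), "dist_coeffs" ([k1, k2, p1, p2, k3] as OpenCV has them; the pictures are not rectified), "eye" and "rotation" of the camera in the world; the wrist camera has in their place "T_tool_cam" (4x4, takes a point from camera to tool coordinates, whose origin is the TCP and whose axes are the tool frame's). Camera axes: x right, y up, looking along -z (the intrinsics and any distortion apply to the point x, -y, -z); pixel columns grow to the right and rows downward; lengths in m; the calibration is good to about 2 mm. A picture is of the moment at which its call begins: read the wrist's pose just before it. camera_info takes no time and is no camera call.
A pose or a line that the arm cannot do raises env.PlanningError and nothing moves.
- workorder.finish_job(): hands the job in, once; it reports no verdict.
Trained networks look in the newest picture that a camera, given by its name, has taken for a name from the list of things; names that differ only in an ending like _2 or _b are one class to them, and where a whole thing is asked for, a point or a joint stands for the part that bears it (a point fixed in the world has none). Each returns a list of dicts, best first, with "score" (0 to 1); they miss things now and then, are a little off and sometimes report something else, mostly with a low value. They report only what shows in the picture. A call takes as long as a camera call.
- search_frame(camera, name): "at" ([x, y, z] in m, in world coordinates, good to about 4 mm: the middle of the surface that is visible of it).
- tip_of(camera, name): "at" ([x, y, z] in m, in world coordinates, good to about 4 mm: a listed point, or the origin of a listed thing).
The state is a dict: "t": time; "joint_positions": joint angles; "joint_velocities": joint speeds; "tau": joint torques, N m; "ee_pos": TCP position; "tcp_rot": TCP orientation; "wrist_force": force on the tool from outside, world axes, zero at the start; "moment": the same for the moment, N m; "gripper_width": finger opening in m.
Only numpy, scipy, OpenCV 4.12 (cv2) and the standard library are available. Lean on these libraries where they do the work, as an engineer would, in place of code of your own. Each camera call takes 0.05 s, during which the arm holds its last target.

### The job

Two identical small reversible desk boards, cork on one side and white on the other, stand on pin bases in front of the robot; one has its cork side to the left (seen from the robot), the other is the wrong way round, with its white side to the left. Lift the wrong one off its pins, turn it back to front so that its cork side faces left too, and seat it fully home on the same base, upright and released. Leave the other board where it is.

Things in the scene. Friction and masses are not known exactly. Their poses are not given: they have to be found in the camera images.
- board: Board to turn; starts seated, white side left. Panel 170 wide (y), 14 thick (x), on a wooden foot rail 52 (x) x 170 x 30; 150 mm tall, 0.25 kg. Grip its top edge across the 14 mm. Origin: centre of the underside; z up; cork face -x; white face +x, with a grey pen ledge on the rail. Pockets below, 25 deep: 34 wide at y = +-24 (thick pin), 20 wide at y = +-60 (thin pin): seats centred either way.
- base: Its fixed steel base, 90 (x) x 200 (y) x 12 mm. Origin: centre of its underside, on the desk; -x is to the robot's left. On top two cone pins, 22 high: thick (26 mm at foot, 8 at tip) at y = 24, thin (10 to 3) at y = -60; they guide the board in from about 8 mm off, 4 mm play when seated. Seated board: origin 12 mm above this one; at the end its x points as the base's (at the start opposite).
- base_thick_pin (a point): Centre of the foot of the thick pin, on the top face of the base (12 mm above the desk).
- other_board: The second, identical board, already cork side to the left, on an identical base of its own beside the first (on its left or right); leave it alone. Origin and axes as for the board to turn.

How it is judged:
By the outcome, as a careful person would: the job done as asked, in the order asked, and still so for the second after the job is handed in, with the robot touching nothing.
It also fails if it takes over 38 s, if anything falls off the work surface, if the arm or the gripper's body presses on something with over 40 N, if the wrist force passes 120 N, or if a joint passes its speed limit or range.

## Working session

There is one attempt and no reset: what is moved stays moved. The work goes in short steps, each a Python script; the robot and the scene stay as the last script left them, time stands still between calls to the robot, and variables do not carry over. Pictures are saved under pics/ and viewed, and the job is handed in when it is done.

```bash
ls; mkdir -p pics; python3 - <<'E'
from station import *
import cv2
s=env.sense();print(s['t'],s['ee_pos'],s['tcp_rot'],s['gripper_width'])
for c in ['scene','side']:
    p,d=viewer.read_camera(c);cv2.imwrite(f'pics/{c}0.png',p[:,:,::-1])
    i=viewer.camera_info(c);print(c,i['eye'],i['rotation'])
    for n in ['board','other_board','base','base_thick_pin']:
        print(n,[(x['score'],x['at']) for x in tip_of(c,n)])
        print('  sf',[(x['score'],x['at']) for x in search_frame(c,n)] if n!='base_thick_pin' else '')
print(env.sense()['t'])
E
```

```text
pics
0.0 [0.20115452 0.6174796  0.21365472] [[ 9.50833573e-01 -4.45361729e-04  3.09701983e-01]
 [-3.09702286e-01 -1.70668503e-03  9.50832047e-01]
 [ 1.05099535e-04 -9.99998444e-01 -1.76070297e-03]] 0.09175434641476465
scene [ 0.12589364 -0.4225184   0.63286619] [[ 0.70183745  0.48426221 -0.522412  ]
 [-0.7120743   0.49686863 -0.4960562 ]
 [ 0.01934886  0.72014698  0.69355169]]
board [(0.81, [0.5146, 0.095, 0.0138])]
  sf [(0.75, [0.4994, 0.0886, 0.0906])]
other_board [(0.85, [0.5401, -0.1186, 0.0161]), (0.75, [0.5393, 0.0951, 0.0134])]
  sf [(0.59, [0.5252, -0.1305, 0.0957])]
base [(0.69, [0.5158, 0.0964, 0.0061])]
  sf [(0.59, [0.4782, 0.0579, 0.011])]
base_thick_pin [(0.56, [0.5383, 0.0962, 0.012])]
  sf 
side [0.44920265 0.66508406 0.57142583] [[-0.98402048  0.11071375 -0.1394495 ]
 [-0.17802874 -0.5982348   0.78129437]
 [ 0.00307649  0.79363568  0.60838552]]
board [(0.82, [0.5156, 0.0946, 0.0111])]
  sf [(0.88, [0.5137, 0.1019, 0.0887])]
other_board [(0.61, [0.5398, -0.121, 0.0146])]
  sf [(0.72, [0.5407, -0.1096, 0.0994])]
base [(0.73, [0.5141, 0.0954, 0.0004])]
  sf [(0.56, [0.5114, 0.1324, 0.0147])]
base_thick_pin [(0.59, [0.5374, 0.0938, 0.0126])]
  sf 
0.8
```

View pics/scene0.png

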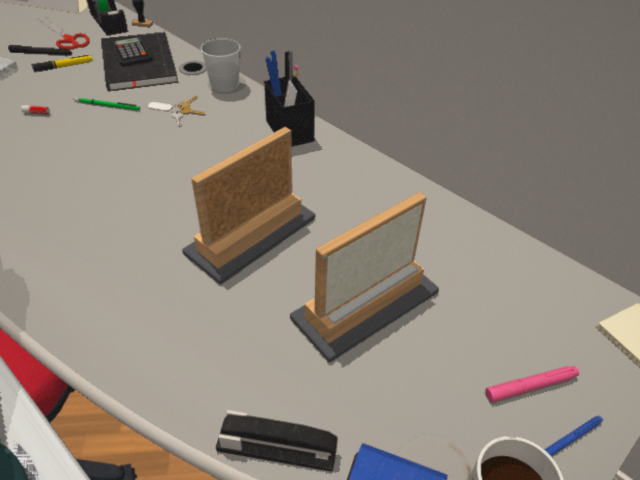

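View pics/side0.png

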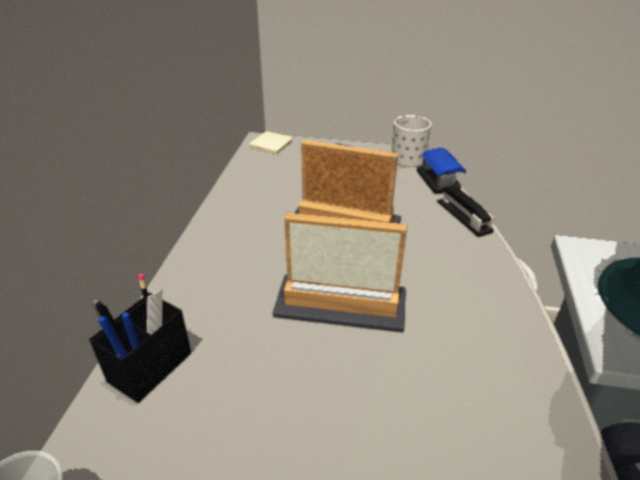

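The scene picture shows cork facing right on the board at about (250,190), which is at y≈+0.095. That makes it the wrong one. The board at (370,260), y≈-0.12, shows white to the right, so it is correct. The side picture agrees: the near board at (345,260) has its white side left. Next I refine the pose and yaw from depth.

```bash
cat > h.py <<'E'
from station import *
import numpy as np, cv2
def cloud(c,T=None):
    if c=='wrist':
        s=env.sense();M=np.eye(4);M[:3,:3]=s['tcp_rot'];M[:3,3]=s['ee_pos']
    p,d=viewer.read_camera(c);i=viewer.camera_info(c)
    v,u=np.mgrid[:480,:640]
    n=cv2.undistortPoints(np.stack([u.ravel(),v.ravel()],1).astype(np.float64)[:,None],np.array(i['intrinsics']),np.array(i['dist_coeffs']))[:,0]
    z=d.ravel().astype(float)
    P=np.stack([n[:,0]*z,-n[:,1]*z,-z],1)
    if c=='wrist':
        M=M@np.array(i['T_tool_cam']);W=P@M[:3,:3].T+M[:3,3]
    else: W=P@np.array(i['rotation']).T+np.array(i['eye'])
    W[z<=0]=np.nan
    return p,W
def rect(W,lo,hi,c,r):
    m=(W[:,2]>lo)&(W[:,2]<hi)&(np.hypot(W[:,0]-c[0],W[:,1]-c[1])<r)
    Q=W[m]
    if len(Q)<5: return len(Q),None
    R=cv2.minAreaRect(Q[:,:2].astype(np.float32)*1000)
    return len(Q),Q.mean(0).round(4),R
E
python3 - <<'E'
from h import *
np.set_printoptions(precision=4,suppress=True)
for c in ['scene','side']:
    p,W=cloud(c)
    for nm,ctr in (('b',(.515,.095)),('o',(.54,-.12))):
        for lo,hi in ((.155,.17),(.13,.15),(.007,.017),(.036,.048)): print(c,nm,lo,rect(W,lo,hi,ctr,.12 if lo<.1 else .1))
# IK tests
for yaw in (0,):
  for s in (1,-1):
    z=np.array([0,s,0.]);y=np.array([0,0,-1.]);x=np.cross(y,z)
    for h in (.13,.21,.25): print(s,h,solver.inverse_kinematics([.515,.095,h],np.stack([x,y,z],1)))
E
```

```text
scene b 0.155 (1229, array([0.508 , 0.0917, 0.1614]), ((515.0195922851562, 94.08613586425781), (172.39193725585938, 18.601533889770508), 0.6780374050140381))
scene b 0.13 (1168, array([0.5057, 0.0877, 0.1401]), ((514.592529296875, 87.8006591796875), (16.084583282470703, 171.18411254882812), 86.61662292480469))
scene b 0.007 (2039, array([0.4917, 0.0699, 0.0128]), ((516.3328857421875, 95.77762603759766), (202.29966735839844, 93.94221496582031), 0.9817070364952087))
scene b 0.036 (1602, array([0.5058, 0.08  , 0.0428]), ((515.095458984375, 94.85099792480469), (171.80889892578125, 55.828125), 0.8151472806930542))
scene o 0.155 (1530, array([ 0.5324, -0.1214,  0.1615]), ((539.2548217773438, -120.78370666503906), (16.263391494750977, 170.9326629638672), 82.58271789550781))
scene o 0.13 (1177, array([ 0.5274, -0.1253,  0.1401]), ((538.3153686523438, -126.44097137451172), (12.659239768981934, 170.7185516357422), 79.23085021972656))
scene o 0.007 (2832, array([ 0.5145, -0.1431,  0.0126]), ((540.258544921875, -121.41792297363281), (91.81974029541016, 201.29090881347656), 82.20735168457031))
sc
[... 1100 characters left out ...]
.007 (87, array([ 0.4864, -0.1349,  0.0114]), ((539.6849365234375, -131.4205322265625), (203.9861297607422, 30.05408477783203), 4.1351776123046875))
side o 0.036 (1011, array([ 0.5414, -0.1038,  0.0417]), ((541.5089111328125, -113.96125793457031), (53.01166534423828, 172.0872344970703), 85.71492004394531))
1 0.13 [-0.4606  0.3683  0.26    1.9979 -0.1305  0.791   1.4454]
1 0.21 [-0.5263  0.2601  0.3305  1.9338 -0.1018  0.9636  1.4229]
1 0.25 [-0.5533  0.2147  0.3569  1.8916 -0.0859  1.05    1.4097]
-1 0.13 [-0.8388  0.4373  0.7416  2.0205 -0.3982  0.8298 -1.4403]
-1 0.21 [-0.8895  0.3086  0.7799  1.9543 -0.26    0.9803 -1.5576]
-1 0.25 [-0.8962  0.2494  0.772   1.9105 -0.1988  1.0591 -1.6124]
```

```bash
cat >> h.py <<'E'
C=np.array([.5163,.0957]);A=np.deg2rad(.9)
def R(s,a=A):
    z=s*np.array([-np.sin(a),np.cos(a),0]);y=np.array([0,0,-1.]);return np.stack([np.cross(y,z),y,z],1)
E
python3 - <<'E'
from h import *
np.set_printoptions(precision=4,suppress=True)
env.reach([*C,.25],R(1))
s=env.sense();print(s['t'],s['ee_pos'],s['wrist_force'],s['joint_positions'])
p,W=cloud('wrist');cv2.imwrite('pics/w1.png',p[:,:,::-1])
for lo,hi in ((.155,.17),(.007,.017),(.036,.048)): print(lo,rect(W,lo,hi,C,.12 if lo<.1 else .1))
E
```

```text
3.0833 [0.5162 0.0967 0.2499] [-0.1745  0.2828  0.0205] [-0.5514  0.2176  0.3525  1.888  -0.0862  1.0506  1.4244]
0.155 (3503, array([0.5073, 0.0947, 0.1615]), ((515.3893432617188, 94.69700622558594), (169.60870361328125, 15.005352973937988), 0.9030973315238953))
0.007 (4855, array([0.5   , 0.0972, 0.0116]), ((516.2989501953125, 95.41606903076172), (199.02151489257812, 90.24329376220703), 1.285660743713379))
0.036 (3641, array([0.5095, 0.0937, 0.0429]), ((515.330322265625, 94.38325500488281), (169.0835723876953, 52.26360321044922), 0.8693846464157104))
```

View pics/w1.png

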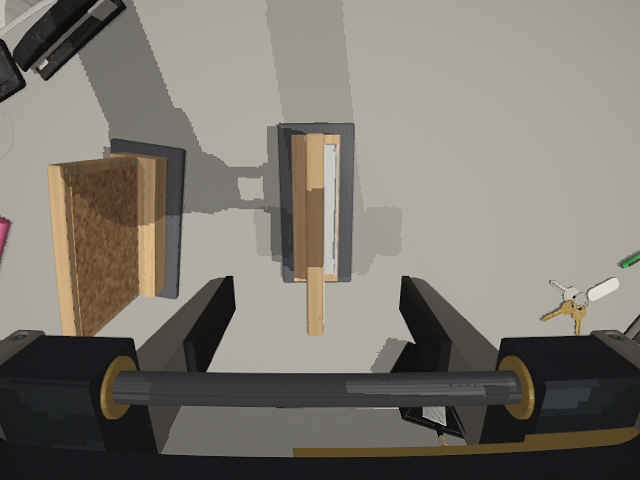

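The wrist picture shows the board's top edge at about x=315 px, midway between the fingers, with the grey ledge on its left side. The other board, at about (110,240), is clear of the left finger. Next I grasp and lift.

```bash
python3 - <<'E'
from h import *
np.set_printoptions(precision=4,suppress=True)
def st(l):
    s=env.sense();print(l,round(s['t'],2),s['ee_pos'],s['wrist_force'],s['moment'],s['gripper_width'])
B=[.5157,.095]
env.movel([*B,.128],R(1),rate=.12);st('down')
effector.grasp(40);st('grip')
p=env.sense()['ee_pos']
env.movel([B[0],p[1],.15],R(1),rate=.05);st('l1')
env.movel([B[0],p[1],.205],R(1),rate=.1);st('l2')
q,W=cloud('side');cv2.imwrite('pics/s2.png',q[:,:,::-1])
print(rect(W,.232,.26,B,.09))
E
```

```text
down 4.3 [0.5163 0.0951 0.1286] [-0.2688 -0.2676  0.1882] [0.0416 0.045  0.0081] 0.09191059274307029
grip 5.46 [0.5157 0.095  0.128 ] [ 0.5701 -0.1056 -0.8882] [ 0.0447 -0.0621 -0.0105] 0.013606200215024558
l1 6.05 [0.5157 0.0951 0.1502] [-1.1058 -0.0199 -2.1075] [0.0634 0.0283 0.0367] 0.013698903384663142
l2 6.75 [0.5152 0.095  0.2046] [ 0.2629 -0.7288 -3.2777] [ 0.0286  0.0591 -0.0157] 0.013429055725259586
(1292, array([0.5144, 0.1028, 0.2383]), ((515.3387451171875, 101.18479919433594), (166.70046997070312, 39.09905242919922), 6.362667083740234))
```

View pics/s2.png

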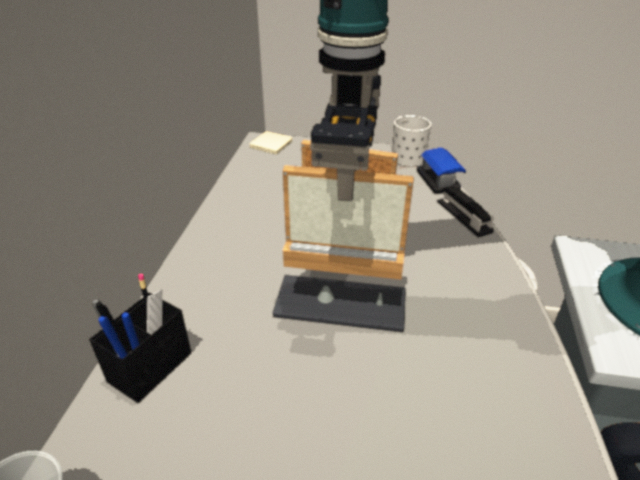

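The board is clear of the pins and hangs level. The thick pin shows at (326,293) and the thin pin at (380,297). Next I turn it a half turn and measure again.

```bash
python3 - <<'E'
from h import *
np.set_printoptions(precision=4,suppress=True)
def st(l):
    s=env.sense();print(l,round(s['t'],2),s['ee_pos'],s['wrist_force'],s['gripper_width'],s['joint_positions'])
T=[.5166,.096]
print(solver.inverse_kinematics([*T,.205],R(-1)))
env.reach([*T,.205],R(-1));env.pause(.2);st('turn')
print(env.sense()['tcp_rot'])
for c in ['scene','side']:
    q,W=cloud(c);cv2.imwrite(f'pics/{c}3.png',q[:,:,::-1])
    print(c,'bottomrail',rect(W,.085,.113,T,.1)); print('foot top',rect(W,.113,.121,T,.1)); print('base',rect(W,.007,.017,T,.12))
    for n in ['base_thick_pin','board','base']: print(n,[(x['score'],x['at']) for x in tip_of(c,n)])
E
```

```text
[-1.2332  0.6027  1.362   1.9697 -0.6607  1.1282 -1.1479]
turn 9.22 [0.5166 0.0959 0.205 ] [ 0.3025  0.1359 -2.8161] 0.013800249010823985 [-1.2328  0.6024  1.3617  1.9698 -0.6606  1.1282 -1.1478]
[[-0.9999 -0.0001  0.0156]
 [-0.0156  0.0003 -0.9999]
 [ 0.0001 -1.     -0.0003]]
scene bottomrail (1379, array([0.499 , 0.0749, 0.1017]), ((510.841796875, 72.73436737060547), (51.882110595703125, 179.36160278320312), 74.1585464477539))
foot top (760, array([0.4969, 0.0781, 0.1179]), ((517.0651245117188, 96.29739379882812), (172.6987762451172, 55.531429290771484), 1.0524256229400635))
base (5231, array([0.5084, 0.0917, 0.0132]), ((516.7462158203125, 95.38772583007812), (201.75741577148438, 92.84884643554688), 0.6323219537734985))
base_thick_pin [(0.68, [0.5395, 0.0935, 0.0155]), (0.47, [0.5412, -0.1209, 0.0161])]
board [(0.77, [0.5171, 0.0962, 0.0899])]
base [(0.7, [0.5169, 0.0983, 0.0002])]
side bottomrail (1557, array([0.5171, 0.1225, 0.1008]), ((518.11767578125, 122.33779907226562), (170.07569885253906, 5.851256370544434), 0.7829822897911072))
foot top (1563, array([0.5167, 0.1144, 0.118 ]), ((518.3667602539062, 113.3165054321289), (170.0980682373047, 24.644834518432617), 0.6011788249015808))
base (5171, array([0.516 , 0.1018, 0.0115]), ((518.5054931640625, 97.53700256347656), (200.10646057128906, 92.57308959960938), 1.470296859741211))
base_thick_pin [(0.93, [0.5381, 0.092, 0.0164])]
board [(0.56, [0.5151, 0.0978, 0.0869])]
base [(0.68, [0.5176, 0.096, 0.0014])]
```

```bash
python3 -c "
import cv2,numpy as np
cv2.imwrite('pics/c3.png',np.hstack([cv2.imread('pics/scene3.png')[80:400,60:460],cv2.imread('pics/side3.png')[80:400,160:560]]))"
```

```text
(no output)
```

View pics/c3.png

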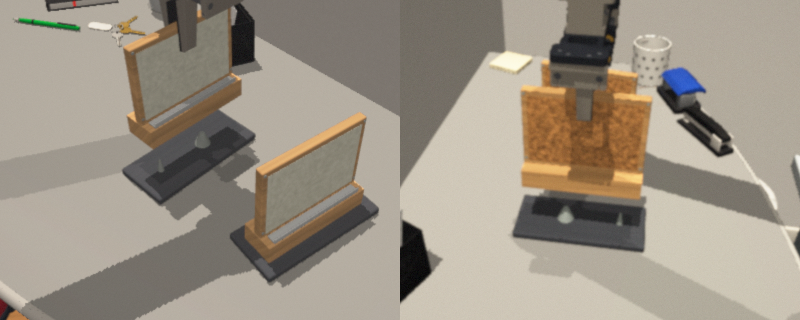

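The board is turned: the scene view shows white on the right and the side view shows cork on the left. In x,y it lines up with the base to within about 1 mm, and the yaw matches. Next I lower it slowly, watching the wrist force.

```bash
python3 - <<'E'
from h import *
np.set_printoptions(precision=4,suppress=True)
def st(l):
    s=env.sense();print(l,round(s['t'],2),s['ee_pos'],s['wrist_force'],s['gripper_width'],s['joint_positions'][2]);return s
T=[.5166,.096]
env.movel([*T,.155],R(-1),rate=.08);st('pre')
for z in (.148,.141,.135,.131,.1285):
    env.movel([*T,z],R(-1),rate=.03);s=st(z)
    if abs(s['wrist_force'][2])>20: print('stop');break
E
```

```text
pre 10.39 [0.5169 0.0958 0.1552] [-0.5091  0.0038 -2.2223] 0.013750129814339165 1.2728185194388846
0.148 10.78 [0.5165 0.096  0.1479] [ 0.1611 -0.688  -2.2173] 0.013628611291573459 1.2594915300793537
0.141 11.16 [0.5165 0.0959 0.1408] [ 0.1806 -0.3372 -3.5596] 0.013980044140407202 1.246469558303082
0.135 11.51 [0.5165 0.0959 0.1348] [ 0.155  -0.3249 -3.0815] 0.01400784883016273 1.2353343679014233
0.131 11.79 [0.5164 0.096  0.1308] [ 0.8568 -0.5764 -2.0829] 0.013845383676660094 1.2278537059129342
0.1285 12.04 [0.5165 0.096  0.1283] [ 0.2943  0.7923 -2.7479] 0.013925436100872966 1.2232537942120467
```

```bash
python3 - <<'E'
from h import *
np.set_printoptions(precision=4,suppress=True)
def st(l):
    s=env.sense();print(l,round(s['t'],2),s['ee_pos'],s['wrist_force'],s['gripper_width']);return s
T=[.5166,.096]
for z in (.1275,.127,.1265):
    env.movel([*T,z],R(-1),rate=.02);env.pause(.1);s=st(z)
    if s['wrist_force'][2]>3: print('contact');break
effector.release();st('rel')
env.movel([*T,.20],R(-1),rate=.1);st('up')
env.movel([*T,.27],R(-1),rate=.2)
for c in ['scene','side','wrist']:
    q,W=cloud(c);cv2.imwrite(f'pics/{c}4.png',q[:,:,::-1])
    for lo,hi in ((.152,.175),(.036,.048),(.007,.017)): print(c,lo,rect(W,lo,hi,T,.12 if lo<.1 else .1))
    print('other',rect(W,.152,.175,(.54,-.12),.1))
    for n in ['board','other_board']: print(n,[(x['score'],x['at']) for x in tip_of(c,n)])
a=[cv2.imread(f'pics/{c}4.png') for c in ['scene','side','wrist']]
cv2.imwrite('pics/c4.png',np.hstack([a[0][80:400,150:450],a[1][80:400,210:460],cv2.resize(a[2],(250,188))[:,:].copy() if 0 else cv2.copyMakeBorder(cv2.resize(a[2],(250,188)),0,132,0,0,0)]))
E
```

```text
0.1275 12.39 [0.5167 0.096  0.128 ] [-2.9962  0.3215  5.7439] 0.013460779492316279
contact
rel 13.6 [0.5166 0.096  0.1275] [-0.0883 -0.4794  0.3135] 0.09161441057955898
up 14.47 [0.5162 0.0962 0.1995] [-1.0448 -0.3761  0.2391] 0.09184465171481285
scene 0.152 (1394, array([0.5096, 0.0924, 0.1603]), ((516.5281982421875, 94.61613464355469), (170.76339721679688, 17.497159957885742), 0.7358472943305969))
scene 0.036 (1376, array([0.505 , 0.0805, 0.0437]), ((516.9606323242188, 91.8270034790039), (54.45256423950195, 173.84205627441406), 87.4039077758789))
scene 0.007 (2135, array([0.4909, 0.0705, 0.0129]), ((516.6119384765625, 95.55664825439453), (201.19271850585938, 92.71620178222656), 1.4300215244293213))
other (1726, array([ 0.5323, -0.1219,  0.1606]), ((539.1156005859375, -120.7121810913086), (16.29453468322754, 170.2440185546875), 82.49019622802734))
board [(0.85, [0.5161, 0.0961, 0.0121])]
other_board [(0.92, [0.5392, -0.1178, 0.0187])]
side 0.152 (1368, array([0.517 , 0.1005, 0.159 ]), ((518.9170532226562, 97.35003662109375), (170.26019287109375, 18.733957290649414), 0.60058271884918
[... 551 characters left out ...]
ist 0.152 (3253, array([0.5239, 0.0966, 0.1613]), ((517.0526733398438, 96.52664184570312), (169.53871154785156, 15.032088279724121), 0.6297224164009094))
wrist 0.036 (3368, array([0.5215, 0.0978, 0.0429]), ((516.510009765625, 96.58856964111328), (169.4137725830078, 52.14413833618164), 0.7994784116744995))
wrist 0.007 (4541, array([0.5341, 0.096 , 0.0116]), ((516.8348388671875, 96.35440063476562), (199.67356872558594, 90.03877258300781), 1.236075758934021))
other (4199, array([ 0.5453, -0.1177,  0.16  ]), ((539.6597290039062, -119.12539672851562), (16.560373306274414, 170.17495727539062), 83.02076721191406))
board [(0.58, [0.5163, 0.0967, 0.01])]
other_board [(0.68, [0.5394, -0.1216, 0.015])]
```

View pics/c4.png

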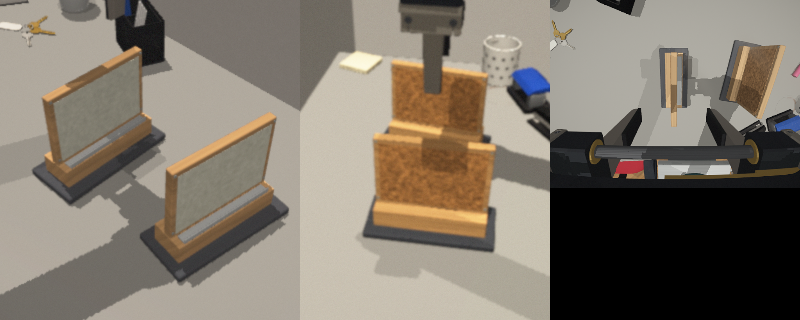

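The final picture shows both boards with cork to the left. The turned board sits on its base with no gap. From the wrist camera its top is at 0.161 m and its rail at 0.043 m, the same as when it was seated at the start.

```bash
python3 - <<'E'
from h import *
print(env.sense()['t']);workorder.finish_job()
E
```

```text
15.425
the job is handed in; nothing more can be done
```

I lifted the wrong board (the left one, at about x 0.516, y 0.095) off its pins, turned it half a turn, lowered it back onto the same base and released it. The job was handed in at 15.4 s, within the 38 s limit.

- **Seating:** seen from the wrist camera, the top edge is at 0.161 m and the rail at 0.043 m, the same heights as when it was seated at the start. It is centred on the base to within about 1 mm, and its yaw agrees to within about 0.6° (wrist camera).
- **Contact:** the descent met no resistance until the base, where the wrist force read about 6 N upward.
- **Direction:** the scene and side pictures show cork facing left on both boards.
- **Other board:** it was not touched, and its measured position is unchanged to within about 1 mm in the scene and side views.
- **Disagreements:** the side camera read 1–3 mm away from the other two in x and y, about its stated calibration error. No check failed.

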